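# Click a coated glass plate into its spring-catch holder

### The job

Pick the glass plate with the blue coating off its low white stand, holding it only by its edges and never touching the blue face, and slide it, coating up, into the grey holder between the two orange spring catches. Push it gently all the way in until both catches have snapped out behind its rear edge, without ramming it against the end stops, and let go. Leave the other things on the bench where they are.

Things in the scene. Friction and masses are not known exactly. Their poses are not given: they have to be found in the camera images.
- plate: greenish glass plate, 120 (its x) x 58 (its y) x 6 mm (z), 80 to 170 g, lying level on the stand with its underside 40 mm above the bench. Origin: centre of its underside; z up; the two ends are alike. Grasp it across its 58 mm width by the two long edges, at or a little behind its middle.
- film: the plate's blue coating, fixed to it: 104 x 42 mm, standing 1 mm proud of the glass top, centred, so an 8 mm border of bare glass is left all round. Its origin is that of the plate. The fingers must not touch it.
- stand: low plate stand, fixed for the episode: steel foot 104 x 60 x 6 mm, two white rails along its x (outer faces 20 mm either side of its centre line) whose tops are 40 mm above the bench. Origin: centre of its foot on the bench. The plate lies along it; the long edges overhang the rails by about 9 mm.
- holder: grey plate holder on a steel base 246 x 124 x 8 mm, fixed for the episode. Origin: on the bench on its centre line, where the orange catches begin; x points the way the plate slides in, long side along x (level, away from the robot), y left, z up. It reaches from x -86 to 160 mm and is at most 54 mm high. The plate slides on a floor 40 mm above the bench.
- tongue (a point): front end of the tongue, holder x = -85 mm, on its centre line at floor height. The tongue (x -85 to 26) is two black rails, tops 40 mm above the bench, 15 to 22 mm either side of the centre line; between and outside them it is open down to the base. A plate put half way in lies safely on it when let go.
- mouth (a point): middle of the mouth, holder x = -16 mm, at floor height. From here to x 0 flared guides narrow from 74 to 60 mm. Fingers beside the plate cannot pass the mouth: let go there and push the plate on by its rear edge, near the centre line.
- lips (a point): on the centre line at holder x = 24 mm, 48 mm above the bench, the height of the lips' undersides. The side walls (from x 16) are 61 mm apart; the lips above them (flared upward from x 16 to 24) reach in to 24 mm either side of the centre line; between them the channel is open above.
- lock_line (a point): on the centre line at floor height, in the plane of the catches' square locking faces, holder x = 12.5 mm. When the plate's rear edge has passed it (plate origin 60 mm beyond it) both catches snap in behind. From 15 mm before that a yellow spring ejector resists with 1.5 N rising to 3.3 N; let go, it carries the plate back against the catches. The push takes about 3 to 15 N.
- end_stops (a point): on the centre line at floor height, in the plane of the two hard end stops, holder x = 135.5 mm. They meet the plate's front edge 3 mm after the point where the catches snap; pushing on only rams it (40 N is too much).
- catch_left (a joint): sideways travel (m) of the left (+y) orange catch: 0 = sprung fully out, its nose 24 mm from the centre line; grows to 0.008 as it is pressed outward; 0.005 when the plate's edge is passing. Spring 0.8 N at 0, 1.6 N at 0.005. The nose has a ramp towards the mouth (x 0 to 10 mm) and a square locking face at x = 12.5 mm; 38 to 47 mm above the bench.
- catch_right (a joint): the same for the right (-y) catch.
- timer: white lab timer, 37x66x62 mm, a bystander to be left alone; origin: centre of its underside
- stir_box: small brown box, 40x60x30 mm, a bystander to be left alone; origin: centre of its underside
- beaker: clear 100 ml beaker, 54 mm across, 68 mm high, a bystander to be left alone; origin: centre of its underside
- tape: white tape roll lying flat, 66 mm across, 20 mm high, a bystander to be left alone; origin: centre of its underside
- blue_bottle: clear bottle with a blue cap, 56 mm across, 109 mm high, a bystander to be left alone; origin: centre of its underside
Mind the look-alikes: they are no part of the job. There is more than one size of the plate; the job needs the smaller.

How it is judged:
On the way:
1. the front of the plate has pushed both orange catches aside (value of joint each of catch_left, catch_right above 0.0025 m and x of plate in the frame of holder between -0.05 and 0.06 m), for 0.2 s.
At the end, for the whole second after the job is handed in: The plate lies in the holder's channel, coating up, level and square within 0.05 rad, its origin at x 71 to 76.5 mm in the holder's frame, within 3 mm of the centre line and 37 to 44 mm above the bench, at rest; both catches have sprung back out behind it to within 1.5 mm (x of plate in the frame of holder between 0.071 and 0.0765 m and y of plate in the frame of holder between -0.003 and 0.003 m and z of plate in the frame of holder between 0.037 and 0.044 m and angle between plate's own z axis and vertical below 0.05 rad and angle between the x axis of plate and the x axis of holder, either way round below 0.05 rad and value of joint each of catch_left, catch_right below 0.0015 m and linear speed of plate below 0.01 m/s); the robot touches nothing.
It fails at once if the fingers touch the blue coating (over 0.5 N) (contact force between the fingers and film above 0.5 N).
It fails at once if the plate is rammed into the holder (over 40 N) (contact force between plate and holder above 40 N).
It fails at once if a bystander (timer, small box, beaker, tape roll, blue-capped bottle) is moved more than 20 mm (distance of any of timer, stir_box, beaker, tape, blue_bottle from where it was at the start of the episode above 0.02 m).
It also fails if it takes over 54 s, if anything falls off the work surface, if the arm or the gripper's body presses on something with over 40 N, if the wrist force passes 120 N, or if a joint passes its speed limit or range.

### The arm

A 7-joint arm with a two-finger parallel gripper is mounted at the origin on a cart in front of the work surface, level with it; the furniture and walls round the work are solid. World frame = base frame: x ahead of the robot, y to its left, z up, the work surface at z = 0. Lengths are in m, angles in rad, forces in N, time in s.
With the tool pointing down it reaches from about 0.425 to 0.875 m from the base axis. Payload 4.7 kg.
Tool frame: the origin (TCP) lies where the fingers leave the gripper's body, on its centre line; the fingertips stand 70 mm ahead of it and the grasp point (between the pads) lies 51 mm ahead of it; z points along the fingers, y is the line along which they close (so a half turn about z gives the same grasp; the last joint's range is limited). The gripper opens to 87 mm and grips with 3 to 60 N. Pads are 19 mm wide; open, the fingers measure 117 mm over their backs; the gripper's body (75 mm by 190 mm) begins 51 mm behind the grasp point.
Start: joints at [1.282, 0.321, -0.07, 1.45, 0.023, 1.371, -0.057], TCP at [0.194, -0.62, 0.292] pointing down, gripper open.
Joint ranges: [-2.86, 2.86], [-0.3, 2.09], [-1.38, 1.24], [0.06, 2.45], [-1.56, 4.7], [0.09, 2.05], [-2.69, 2.69]. Speed limits (rad/s): [2.57, 2.57, 3.14, 3.14, 3.14, 3.14, 3.14].

### API

Orientations are given as a rotation vector (axis times angle).
In Python, from bench import ctrl gives the robot as it stands.
- The arm moves only by the tool drive_tool, never from a script. Its argument "motion" is a list of rows, each a list of 3 entries, a list of its own where there are three numbers: the shift along the tool's x, y, z in cm, then the turn, a rotation vector about the tool's x, y, z in degrees, then the opening, from -1 (shut) to 1 (fully open). In form: [[[x, y, z], [ax, ay, az], claw], ...]. A call has 1 to 12 rows; each row shifts and turns the commanded pose from where the row before left it, along the tool's axes as they then stand; what a row does not reach is not made up. A row lasts 1/8 s, in which the tool goes at most 62.5 mm and 10.7 degrees, less where a joint would pass 70% of its speed; a pose out of reach is approached as far as the arm can. A call with a gripper value outside its range is refused whole. The fingers move at their own pace and stop on an object; "force" is the grip in N (left out, the last holds). Time passes only in rows, so rows that do not move let the fingers close. It gives the time, the measured TCP pose, the force, the opening and the grip force at its end, in the units of the state.
- ctrl.get_state(): the state, without advancing time (a new reading comes with each control period).
- ctrl.get_image(name): name is "scene" or "top" or "wrist"; returns the picture (400x640x3 uint8, red, green, blue); there is no depth.
- ctrl.calibration(name): a dict with "K" (3x3 intrinsics, pixels), "origin" and "attitude" of the camera in the world; the wrist camera has in their place "tool_from_camera" (4x4, takes a point from camera to tool coordinates, whose origin is the TCP and whose axes are the flange's). Camera axes: x right, y up, looking along -z (the intrinsics and any distortion apply to the point x, -y, -z); pixel columns grow to the right and rows downward; lengths in m; the calibration is good to about 2 mm. A picture is of the moment at which its call begins: read the wrist's pose just before it. calibration takes no time and is no camera call.
- ctrl.close_job(): hands the job in; it is judged then, once.
The state is a dict: "time": time; "joint_positions": joint angles; "qd": joint speeds; "joint_torque": joint torques, N m; "position": TCP position; "tool_rot": TCP orientation; "ft_force": force on the tool from outside, world axes, zero at the start; "torque": the same for the moment, N m; "grip_width": opening from 0.0 (shut) to 1.0 (fully open); "grip_force": force on a finger pad.
Only numpy, scipy, OpenCV 4.12 (cv2) and the standard library are available. Lean on these libraries where they do the work, as an engineer would, in place of code of your own. Each camera call takes 0.05 s, during which the arm holds its last target. There are 200 camera calls.

## Working session

There is one attempt and no reset: what is moved stays moved. The work goes in short steps, Python scripts to look and compute and a tool call to move; the robot and the scene stay as the last step left them, time stands still between calls to the robot, and variables do not carry over. Pictures are saved under pics/ and viewed, at most 10 in all, crops included, and the job is handed in when it is done.

Besides the shell and the picture viewer there is one more tool, called after "Emit:" by a JSON object that holds its "op" and its "data", one argument or row to a line. drive_tool: Moves the arm, as the interface text tells. Its arguments: {"type":"object","properties":{"motion":{"type":"array","items":{"type":"array"}},"force":{"type":"number"}},"required":["motion"]}

```bash
mkdir -p pics
cat > h.py <<'E'
import numpy as np, cv2
from scipy.spatial.transform import Rotation as R
from bench import ctrl
def cam(name,st=None):
    c=ctrl.calibration(name);K=np.array(c["K"])
    if "tool_from_camera" in c:
        T=np.array(c["tool_from_camera"]);st=st or ctrl.get_state()
        Rt=R.from_rotvec(st["tool_rot"]).as_matrix()
        return K,Rt@T[:3,:3],Rt@T[:3,3]+np.array(st["position"]),c
    A=np.array(c["attitude"])
    A=R.from_rotvec(A).as_matrix() if A.shape==(3,) else A
    return K,A,np.array(c["origin"]),c
def ray(name,uv,z,st=None):
    K,A,o,c=cam(name,st);out=[]
    for u,v in uv:
        d=np.linalg.inv(K)@[u,v,1];d=A@[d[0],-d[1],-d[2]]
        out.append(o+d*(z-o[2])/d[2])
    return np.array(out)
def snap(name,f):
    st=ctrl.get_state();im=ctrl.get_image(name);cv2.imwrite("pics/"+f,im[:,:,::-1]);return st
E
python3 - <<'E'
from h import *
np.set_printoptions(precision=4,suppress=True)
for n in("scene","top","wrist"): print(n,ctrl.calibration(n))
snap("top","top.png");snap("scene","scene.png")
print(ctrl.get_state())
E
```

```text
scene {'K': array([[481.4314,   0.    , 327.4746],
       [  0.    , 481.4314, 203.6515],
       [  0.    ,   0.    ,   1.    ]]), 'origin': array([-0.0472,  0.6779,  1.1537]), 'attitude': array([ 0.3055, -0.8614, -2.3018])}
top {'K': array([[375.9646,   0.    , 323.9693],
       [  0.    , 375.9646, 202.6504],
       [  0.    ,   0.    ,   1.    ]]), 'origin': array([ 0.4007, -0.0111,  1.4095]), 'attitude': array([ 0.088 , -0.098 , -1.5683])}
wrist {'K': array([[277.1064,   0.    , 322.1096],
       [  0.    , 277.1064, 195.3154],
       [  0.    ,   0.    ,   1.    ]]), 'tool_from_camera': array([[-0.0002,  0.9519,  0.3064,  0.0854],
       [ 1.    ,  0.0002,  0.0001, -0.0004],
       [ 0.    ,  0.3064, -0.9519, -0.0923],
       [ 0.    ,  0.    ,  0.    ,  1.    ]])}
{'time': 0.1, 'joint_positions': array([ 1.2821,  0.3217, -0.0701,  1.4515,  0.0226,  1.3708, -0.0569]), 'qd': array([-0.0003, -0.0009,  0.0001, -0.0026,  0.0003, -0.0023, -0.0011]), 'joint_torque': array([ -0.0001, -49.2569,  -0.4056, -31.3397,  -0.0641,   0.0395,
         0.0001]), 'position': array([ 0.1937, -0.6201,  0.2913]), 'tool_rot': array([-3.104 , -0.4737,  0.0005]), 'ft_force': array([-0.2598,  0.0235, -0.5411]), 'torque': array([ 0.0058, -0.0381, -0.0433]), 'grip_force': 0.0, 'grip_width': 1.0014908452525013}
```

View pictures.

View pics/top.png

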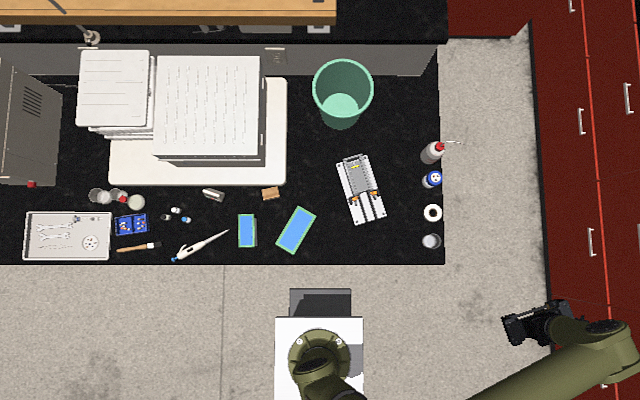

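View pics/scene.png

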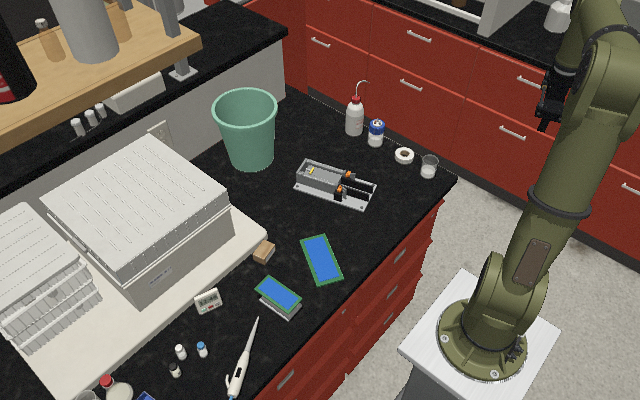

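Run:
```python
import cv2,numpy as np
im=cv2.imread("pics/top.png")
a=cv2.resize(im[205:255,230:320],None,fx=8,fy=8,interpolation=cv2.INTER_CUBIC)[:, :400]
b=cv2.resize(im[147:230,330:394],None,fx=6,fy=6,interpolation=cv2.INTER_CUBIC)
H=max(a.shape[0],b.shape[0]);o=np.zeros((H,a.shape[1]+b.shape[1],3),np.uint8)
o[:a.shape[0],:a.shape[1]]=a;o[:b.shape[0],a.shape[1]:]=b
cv2.imwrite("pics/crop.png",o)
```

```text
(no output)
```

View pics/crop.png

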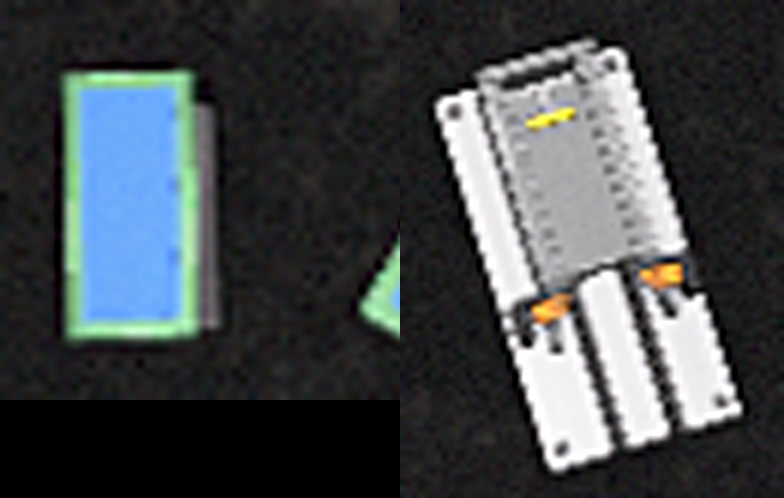

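Run:
```python
from h import *
np.set_printoptions(precision=4,suppress=True)
p=(np.array([(63,72),(192,72),(197,337),(66,338)])+.5)/8-.5+[230,205]
w=ray("top",p,.046);print(w,w.mean(0));
for i in range(4):print(np.linalg.norm(w[i]-w[i-1]))
d=w[0]+w[1]-w[2]-w[3];print("plate yaw",np.degrees(np.arctan2(d[1],d[0])))
p=(np.array([(37,97),(225,47),(341,408),(152,470)])+.5)/6-.5+[330,147]
w=ray("top",p,.008);print(w)
for i in range(4):print(np.linalg.norm(w[i]-w[i-1]))
d=w[0]+w[1]-w[2]-w[3];a=np.arctan2(d[1],d[0]);x=np.array([np.cos(a),np.sin(a),0])
print("holder yaw",np.degrees(a),"origin",w.mean(0)-x*.037)
st=ctrl.get_state();print(R.from_rotvec(st["tool_rot"]).as_matrix())
```

```text
[[0.5227 0.2947 0.046 ]
 [0.5227 0.2361 0.046 ]
 [0.4031 0.2312 0.046 ]
 [0.4026 0.29   0.046 ]] [0.4628 0.263  0.046 ]
0.12010675071415713
0.058535181533172664
0.11970473611943228
0.05882042740174413
plate yaw 2.2759118593843737
[[ 0.7202 -0.0649  0.008 ]
 [ 0.7529 -0.1846  0.008 ]
 [ 0.5226 -0.2539  0.008 ]
 [ 0.4839 -0.1355  0.008 ]]
0.24671519992137136
0.12405044644729285
0.240465234675862
0.12455332330594741
holder yaw 16.700686696294255 origin [ 0.5845 -0.1703  0.008 ]
[[ 0.9545  0.2983 -0.0006]
 [ 0.2983 -0.9545  0.0016]
 [-0.0001 -0.0017 -1.    ]]
```

Emit:
{"op": "drive_tool", "data": {
  "motion": [
    [[4.1,-2.6,0],[0,0,0],0.7],
    [[4.1,-2.6,0],[0,0,0],0.7],
    [[4.1,-2.6,0],[0,0,0],0.7],
    [[4.1,-2.6,0],[0,0,0],0.7],
    [[4.1,-2.6,0],[0,0,0],0.7],
    [[4.1,-2.6,0],[0,0,0],0.7],
    [[4.1,-2.6,0],[0,0,0],0.7],
    [[4.1,-2.6,0],[0,0,0],0.7],
    [[4.1,-2.6,0],[0,0,0],0.7],
    [[4.1,-2.6,0],[0,0,0],0.7],
    [[4.1,-2.6,0],[0,0,0],0.7],
    [[0,0,0],[0,0,0],0.7]
  ]
}}

```text
time: 1.6
position: [0.5412, -0.2078, 0.2918]
tool_rot: [-3.101, -0.486, -0.002]
ft_force: [-0.2, 0.6, 0.5]
grip_width: 0.853
grip_force: 0.0
```

Run:
```python
from h import *
import json
st=ctrl.get_state();print(st["position"],st["tool_rot"],st["qd"].max())
im=ctrl.get_image("wrist")[:,:,::-1]
cv2.imwrite("pics/w1raw.png",im)
json.dump({k:list(map(float,st[k])) for k in("position","tool_rot")},open("w1.json","w"))
```

```text
[ 0.54123572 -0.20779592  0.29181864] [-3.10098475e+00 -4.86395037e-01 -1.52473265e-03] 0.07090875282910282
```

View pics/w1raw.png

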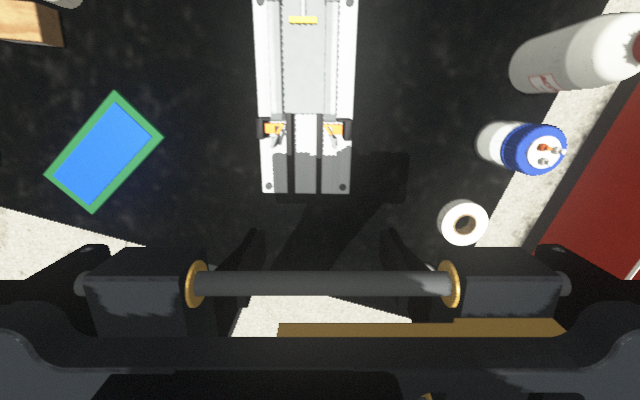

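Run:
```python
import cv2
im=cv2.imread("pics/w1raw.png")
cv2.imwrite("pics/w1c.png",cv2.resize(im[100:200,245:370],None,fx=6,fy=6,interpolation=cv2.INTER_CUBIC))
```

```text
(no output)
```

View pics/w1c.png

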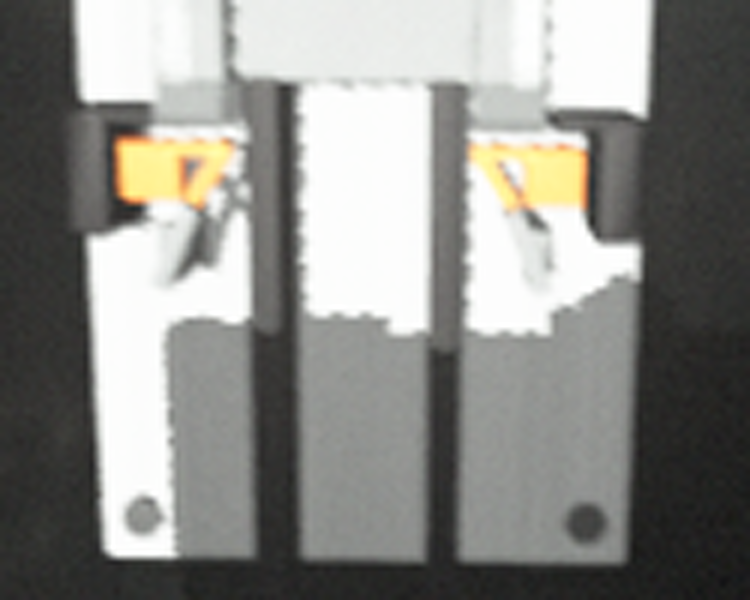

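Run:
```python
from h import *
import json
np.set_printoptions(precision=4,suppress=True)
st=json.load(open("w1.json"))
c=lambda *p:(np.array(p)+.5)/6-.5+[245,100]
f=ray("wrist",c((105,556),(628,564)),.008,st);print("front corners",f,np.linalg.norm(f[0]-f[1]))
u=ray("wrist",c((80,20),(653,20)),.008,st);print("upper edge",u)
r=ray("wrist",c((252,100),(468,100)),.040,st);print("rails",r,np.linalg.norm(r[0]-r[1]))
n=ray("wrist",c((237,140),(470,146)),.047,st);print("noses",n,np.linalg.norm(n[0]-n[1]))
print("midline pts",f.mean(0),u.mean(0),r.mean(0),n.mean(0))
for s in(f[1]-f[0],n[1]-n[0],u.mean(0)-f.mean(0)):print(np.degrees(np.arctan2(s[1],s[0])))
a=np.radians(16.7);x=np.array([np.cos(a),np.sin(a)]);y=np.array([-x[1],x[0]])
for nm,m,h in(("f",f,-.086),("n",n,.0125),("u",u,None),("r",r,None)):
    q=m.mean(0)[:2]-np.array([.5845,-.1703]);print(nm,q@x,q@y,h)
# plate too: big plate corners for interest
Rt=R.from_rotvec(st["tool_rot"]).as_matrix();print("tool yaw",np.degrees(np.arctan2(Rt[1,0],Rt[0,0])))
```

```text
front corners [[ 0.4854 -0.1349  0.008 ]
 [ 0.5216 -0.2535  0.008 ]] 0.12396644203182271
upper edge [[ 0.601  -0.1005  0.008 ]
 [ 0.6386 -0.2176  0.008 ]]
rails [[ 0.5985 -0.1436  0.04  ]
 [ 0.6117 -0.1846  0.04  ]] 0.04304667224123519
noses [[ 0.5908 -0.1436  0.047 ]
 [ 0.6038 -0.1876  0.047 ]] 0.045830196530285694
midline pts [ 0.5035 -0.1942  0.008 ] [ 0.6198 -0.1591  0.008 ] [ 0.6051 -0.1641  0.04  ] [ 0.5973 -0.1656  0.047 ]
-73.05453467688518
-73.60400826208532
16.803328086676746
f -0.0844307605939028 0.00040403325000623656 -0.086
n 0.013601321064689394 0.0008115724819412173 0.0125
u 0.037022205888010765 0.0006230636281493226 None
r 0.02153199136907657 -1.4295476742965597e-05 None
tool yaw 17.828530699716435
```

Emit:
{"op": "drive_tool", "data": {
  "motion": [
    [[0.6,-5.3,0],[0,0,0],0.7],
    [[0.6,-5.3,0],[0,0,0],0.7],
    [[0.6,-5.3,0],[0,0,0],0.7],
    [[0.6,-5.3,0],[0,0,0],0.7],
    [[0.6,-5.3,0],[0,0,0],0.7],
    [[0.6,-5.3,0],[0,0,0],0.7],
    [[0.6,-5.3,0],[0,0,0],0.7],
    [[0.6,-5.3,0],[0,0,0],0.7],
    [[0.6,-5.3,0],[0,0,0],0.7],
    [[0,0,4],[0,0,7.7],0.7],
    [[0,0,4],[0,0,7.7],0.7],
    [[0,0,0],[0,0,0],0.7]
  ]
}}

```text
time: 3.15
position: [0.4471, 0.2557, 0.2094]
tool_rot: [3.138, 0.053, -0.01]
ft_force: [0.1, 0.1, 0.2]
grip_width: 0.849
grip_force: 0.0
```

```bash
cat > pl.py <<'E'
from h import *
np.set_printoptions(precision=4,suppress=True)
st=ctrl.get_state();im=ctrl.get_image("wrist");cv2.imwrite("pics/w2.png",im[:,:,::-1])
hsv=cv2.cvtColor(np.ascontiguousarray(im),cv2.COLOR_RGB2HSV)
m=cv2.inRange(hsv,(100,120,120),(118,255,255))
for ct in cv2.findContours(m,cv2.RETR_EXTERNAL,cv2.CHAIN_APPROX_NONE)[0]:
    if cv2.contourArea(ct)<800: continue
    w=ray("wrist",ct[:,0,:],.047,st)[:,:2]
    (cx,cy),(a,b),ang=cv2.minAreaRect((w*1000).astype(np.float32))
    print("film centre mm",cx,cy,"size",a,b,"ang",ang, "px",ct[:,0].mean(0))
Rt=R.from_rotvec(st["tool_rot"]).as_matrix()
print("tool",st["position"],"yaw",np.degrees(np.arctan2(Rt[1,0],Rt[0,0])),"axes",Rt,"w",st["grip_width"],st["time"])
E
python3 pl.py
```

```text
film centre mm 447.63336181640625 263.60528564453125 size 68.68605041503906 40.671424865722656 ang 2.7407684326171875 px [313.9259 194.9306]
film centre mm 477.4327087402344 109.81269836425781 size 52.12393569946289 127.37782287597656 ang 59.565704345703125 px [480.5362 167.2533]
tool [0.4471 0.2557 0.2094] yaw 1.917390137054949 axes [[ 0.9994  0.0335 -0.0061]
 [ 0.0335 -0.9994 -0.0034]
 [-0.0062  0.0032 -1.    ]] w 0.8491111765892454 3.15
```

View pics/w2.png

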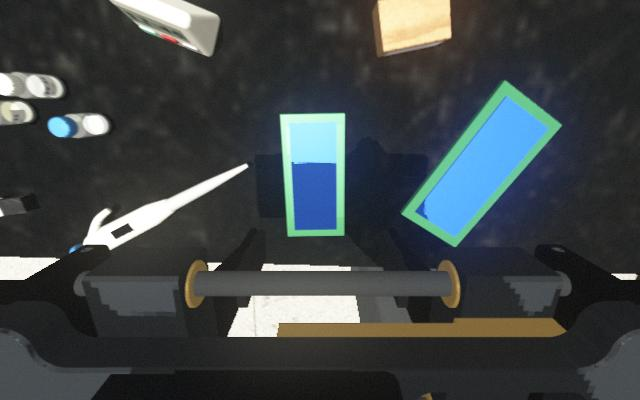

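Run:
```python
from h import *
np.set_printoptions(precision=4,suppress=True)
st=ctrl.get_state();print(st["position"])
w=ray("wrist",[(281,114),(344,113),(344.5,236),(289,237)],.046,st)
print(w,w.mean(0));d=w[0]+w[1]-w[2]-w[3];print(np.degrees(np.arctan2(d[1],d[0])))
for i in range(4):print(np.linalg.norm(w[i]-w[i-1]))
```

```text
[0.4483 0.2568 0.2116]
[[0.5251 0.2965 0.046 ]
 [0.5279 0.2404 0.046 ]
 [0.407  0.2327 0.046 ]
 [0.4039 0.2897 0.046 ]] [0.466  0.2648 0.046 ]
3.4276164855207436
0.12138286634938181
0.05622618652513133
0.1211627729523651
0.05703250697049928
```

Emit:
{"op": "drive_tool", "data": {
  "motion": [
    [[0.1,-0.6,2],[0,0,-0.9],0.7],
    [[0,0,3],[0,0,0],0.7],
    [[0,0,3],[0,0,0],0.7],
    [[0,0,2],[0,0,0],0.7],
    [[0,0,1.6],[0,0,0],0.7],
    [[0,0,0],[0,0,0],0.7],
    [[0,0,0],[0,0,0],0.7],
    [[0,0,0],[0,0,0],0.7]
  ]
}}

```text
time: 4.2
position: [0.4497, 0.2648, 0.0971]
tool_rot: [-3.14, -0.078, -0.003]
ft_force: [0.6, 0.3, 0.7]
grip_width: 0.851
grip_force: 0.0
```

```bash
python3 pl.py|tail -4
```

```text
film centre mm 470.3072814941406 264.1275329589844 size 54.9153938293457 41.628517150878906 ang 2.85451340675354 px [331.0844 229.4719]
tool [0.4497 0.2648 0.0971] yaw 2.8518474386523542 axes [[ 0.9988  0.0498  0.0017]
 [ 0.0498 -0.9988  0.0005]
 [ 0.0018 -0.0004 -1.    ]] w 0.8508326013082588 4.2
```

View pics/w2.png

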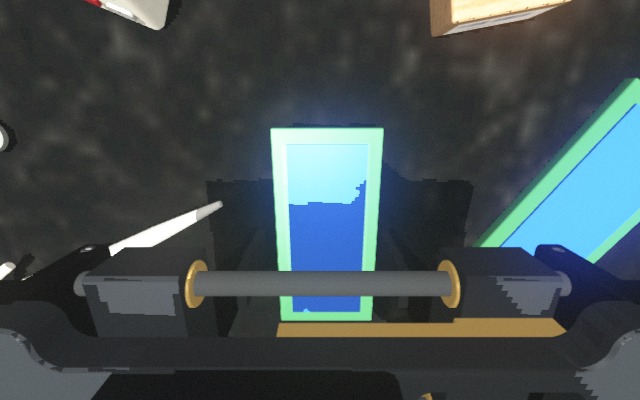

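Run:
```python
from h import *
np.set_printoptions(precision=4,suppress=True)
st=ctrl.get_state();p=st["position"]
w=ray("wrist",[(271,128),(383,127),(371,320.5),(282,321)],.046,st)
print(p,w.mean(0));d=w[0]+w[1]-w[2]-w[3];print(np.degrees(np.arctan2(d[1],d[0])))
for i in range(4):print(np.linalg.norm(w[i]-w[i-1]))
Rt=R.from_rotvec(st["tool_rot"]).as_matrix();print(Rt.T@(w.mean(0)-p))
```

```text
[0.4496 0.2647 0.0971] [0.465  0.2634 0.046 ]
2.998299869407777
0.11964073937239751
0.05648861192723221
0.11973233696037908
0.05660834539512151
[0.0151 0.002  0.0511]
```

Emit:
{"op": "drive_tool", "data": {
  "motion": [
    [[0,0.15,0.3],[0,0,0],0.7],
    [[0,0,0],[0,0,0],0.7],
    [[0,0,0],[0,0,0],-1],
    [[0,0,0],[0,0,0],-1],
    [[0,0,0],[0,0,0],-1],
    [[0,0,0],[0,0,0],-1],
    [[0,0,0],[0,0,0],-1],
    [[0,0,0],[0,0,0],-1]
  ],
  "force": 20
}}

```text
time: 5.25
position: [0.4492, 0.263, 0.0932]
tool_rot: [3.141, 0.078, -0.0]
ft_force: [-0.2, -0.3, 0.8]
grip_width: 0.659
grip_force: 20.0
```

Emit:
{"op": "drive_tool", "data": {
  "motion": [
    [[0,0,-2],[0,0,0],-1],
    [[0,0,-3],[0,0,0],-1],
    [[0.1,2,-2],[0,0,0],-1],
    [[0.3,5.2,0],[0,0,0],-1],
    [[0.3,5.2,0],[0,0,0],-1],
    [[0.3,5.2,0],[0,0,0],-1],
    [[0.3,5.2,0],[0,0,0],-1],
    [[0.3,5.2,0],[0,0,0],-1],
    [[0.3,5.2,0],[0,0,0],-1],
    [[0.3,5.2,0],[0,0,0],-1],
    [[0.2,5.0,0],[0,0,0],-1],
    [[0.1,2.7,0],[0,0,-2],-1]
  ]
}}

```text
time: 6.75
position: [0.4971, -0.1995, 0.1646]
tool_rot: [3.138, 0.129, 0.002]
ft_force: [-0.2, 0.5, -0.4]
grip_width: 0.661
grip_force: 20.0
```

Emit:
{"op": "drive_tool", "data": {
  "motion": [
    [[0,0,0],[0,0,-6],-1],
    [[0,0,0],[0,0,-5.9],-1],
    [[0,0,0],[0,0,0],-1],
    [[0,0,0],[0,0,0],-1],
    [[0,0,0],[0,0,0],-1]
  ]
}}

```text
time: 7.38
position: [0.4971, -0.1961, 0.1636]
tool_rot: [3.108, 0.456, 0.0]
ft_force: [0.6, 0.0, -0.8]
grip_width: 0.664
grip_force: 20.0
```

```bash
cat > hd.py <<'E'
from h import *
np.set_printoptions(precision=4,suppress=True)
a=np.radians(16.75);O=np.array([.5855,-.1695,0]);H=np.array([[np.cos(a),-np.sin(a),0],[np.sin(a),np.cos(a),0],[0,0,1]])
def tool():
    st=ctrl.get_state();Rt=R.from_rotvec(st["tool_rot"]).as_matrix()
    print("holder-frame tool mm",1000*(H.T@(st["position"]-O)),"yaw err",np.degrees(np.arctan2(Rt[1,0],Rt[0,0])-a),"tool z",Rt[:,2],"F",H.T@st["ft_force"],"t",st["time"],"grip",st["grip_width"],st["grip_force"])
    return st
if __name__=="__main__": tool()
E
python3 hd.py
```

```text
holder-frame tool mm [-92.2953  -0.0388 163.564 ] yaw err -0.04081561051072294 tool z [ 0.0003 -0.0003 -1.    ] F [ 0.5708 -0.1515 -0.7539] t 7.375 grip 0.6639988167905122 19.999902360141277
```

Emit:
{"op": "drive_tool", "data": {
  "motion": [
    [[-1,0,2],[0,0,0],-1],
    [[0,0,2],[0,0,0],-1],
    [[0,0,1.6],[0,0,0],-1],
    [[0,0,0],[0,0,0],-1],
    [[0,0,0],[0,0,0],-1]
  ]
}}

```text
time: 8.0
position: [0.488, -0.1991, 0.1078]
tool_rot: [3.108, 0.458, 0.001]
ft_force: [0.1, 0.3, -0.8]
grip_width: 0.662
grip_force: 20.0
```

Run:
```python
from hd import *
tool(); im=ctrl.get_image("wrist")[:,:,::-1]
cv2.imwrite("pics/w3.png",cv2.resize(im[90:330,200:450],None,fx=2.5,fy=2.5,interpolation=cv2.INTER_CUBIC)[:,:800])
```

```text
holder-frame tool mm [-101.8573   -0.2791  107.7849] yaw err 0.009573587808447002 tool z [ 0.0008 -0.0003 -1.    ] F [ 0.2217  0.2506 -0.8135] t 8.0 grip 0.6619482219501657 19.99996656551957
```

View pics/w3.png

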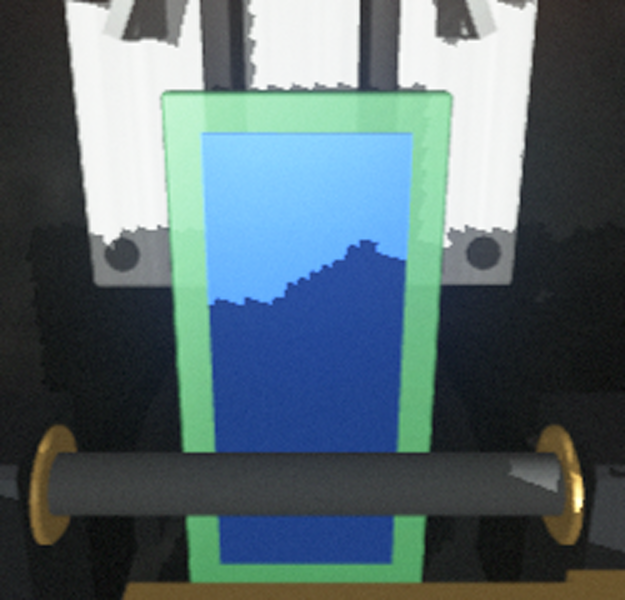

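Emit:
{"op": "drive_tool", "data": {
  "motion": [
    [[0,-0.13,0.7],[0,0,0],-1],
    [[0,0,0.65],[0,0,0],-1],
    [[0,0,0],[0,0,0],-1],
    [[0,0,0],[0,0,0],-1],
    [[0.7,0,0],[0,0,0],-1],
    [[0.8,0,0],[0,0,0],-1],
    [[0.5,0,0],[0,0,0],-1],
    [[0,0,0],[0,0,0],-1],
    [[0,0,0],[0,0,0],-1]
  ]
}}

```text
time: 9.18
position: [0.5061, -0.1921, 0.0936]
tool_rot: [-3.108, -0.458, 0.001]
ft_force: [0.3, -0.3, -0.9]
grip_width: 0.667
grip_force: 20.0
```

```bash
python3 hd.py
```

```text
holder-frame tool mm [-82.548    1.251   93.6021] yaw err 0.0026053954793688002 tool z [-0.0005 -0.     -1.    ] F [ 0.2119 -0.3752 -0.9387] t 9.175 grip 0.667074001726957 19.99988866969943
```

Emit:
{"op": "drive_tool", "data": {
  "motion": [
    [[0.4,0,0],[0,0,0],-1],
    [[0.4,0,0],[0,0,0],-1],
    [[0.4,0,0],[0,0,0],-1],
    [[0.4,0,0],[0,0,0],-1],
    [[0.4,0,0],[0,0,0],-1],
    [[0,0,0],[0,0,0],-1]
  ]
}}

```text
time: 9.93
position: [0.5226, -0.1877, 0.0932]
tool_rot: [3.108, 0.455, -0.011]
ft_force: [-9.2, -2.3, 5.6]
grip_width: 0.662
grip_force: 20.0
```

```bash
python3 hd.py
```

```text
holder-frame tool mm [-65.4433   0.638   93.2353] yaw err -0.07962954954953645 tool z [-0.007  -0.0013 -1.    ] F [-9.4954  0.436   5.606 ] t 9.925 grip 0.6619780714805644 20.000417567789555
```

Emit:
{"op": "drive_tool", "data": {
  "motion": [
    [[0.3,0,0],[0,0,0],-1],
    [[0.3,0,0],[0,0,0],-1],
    [[0.3,0,0],[0,0,0],-1],
    [[0.2,0,0],[0,0,0],-1],
    [[0,0,0],[0,0,0],-1]
  ],
  "force": 25
}}

```text
time: 10.55
position: [0.5363, -0.1828, 0.0936]
tool_rot: [-3.108, -0.458, -0.001]
ft_force: [-0.7, 0.1, -0.9]
grip_width: 0.662
grip_force: 25.0
```

```bash
python3 hd.py
```

```text
holder-frame tool mm [-50.9242   1.4047  93.6369] yaw err 0.032633441040945725 tool z [ 0.0004  0.0002 -1.    ] F [-0.6592  0.3162 -0.8706] t 10.55 grip 0.6615156226887478 24.999892953783274
```

Emit:
{"op": "drive_tool", "data": {
  "motion": [
    [[0.4,0,0],[0,0,0],-1],
    [[0.5,0,0],[0,0,0],-1],
    [[0.5,0,0],[0,0,0],-1],
    [[0.4,0,0],[0,0,0],-1],
    [[0,0,0],[0,0,0],-1],
    [[0,0,0],[0,0,0],-1]
  ]
}}

```text
time: 11.3
position: [0.5539, -0.1777, 0.094]
tool_rot: [3.108, 0.458, 0.003]
ft_force: [0.1, 0.3, -1.8]
grip_width: 0.663
grip_force: 25.0
```

Run:
```python
from hd import *
tool(); im=ctrl.get_image("wrist")[:,:,::-1]
cv2.imwrite("pics/w4.png",cv2.resize(im[50:330,180:460],None,fx=2.1,fy=2.1,interpolation=cv2.INTER_CUBIC))
```

```text
holder-frame tool mm [-32.5688   1.2856  93.9562] yaw err 0.020876587092547617 tool z [ 0.0018  0.0002 -1.    ] F [ 0.147   0.3077 -1.8264] t 11.3 grip 0.6632628886619654 24.999744649976492
```

View pics/w4.png

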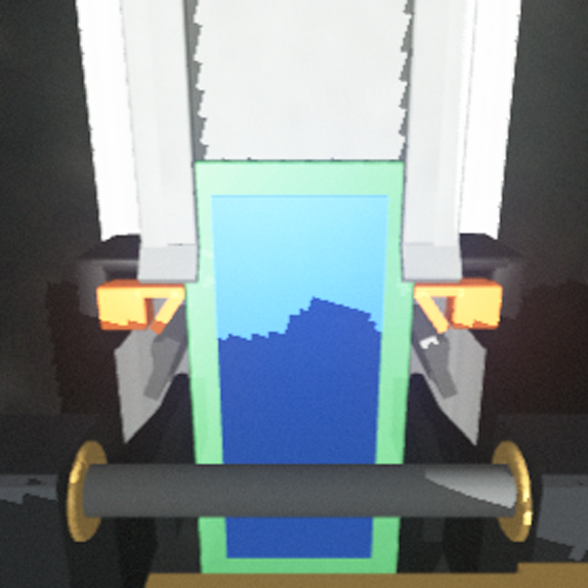

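Emit:
{"op": "drive_tool", "data": {
  "motion": [
    [[0,0,0],[0,0,0],0.65],
    [[0,0,0],[0,0,0],0.65],
    [[0,0,0],[0,0,0],0.65],
    [[0,0,-1],[0,0,0],0.65],
    [[0,0,-3],[0,0,0],0.65],
    [[0,0,-4],[0,0,0],0.65],
    [[-1.3,0,0],[0,0,0],0.65],
    [[-3,0,0],[0,0,0],-1],
    [[-2.5,0,0],[0,0,0],-1],
    [[0,0,0],[0,0,0],-1],
    [[0,0,0],[0,0,0],-1],
    [[0,0,0],[0,0,0],-1]
  ]
}}

```text
time: 12.85
position: [0.4889, -0.197, 0.1738]
tool_rot: [-3.108, -0.459, -0.001]
ft_force: [0.1, 0.7, -0.0]
grip_width: 0.343
grip_force: 0.0
```

Run:
```python
from hd import *
st=tool(); im=ctrl.get_image("wrist")[:,:,::-1]
cv2.imwrite("pics/w5.png",cv2.resize(im[50:330,180:460],None,fx=2.1,fy=2.1,interpolation=cv2.INTER_CUBIC))
```

```text
holder-frame tool mm [-100.4432    1.5083  173.7636] yaw err 0.06559488073496077 tool z [ 0.0006  0.0004 -1.    ] F [ 0.3219  0.606  -0.0209] t 12.85 grip 0.3430772041113403 0.0
```

View pics/w5.png

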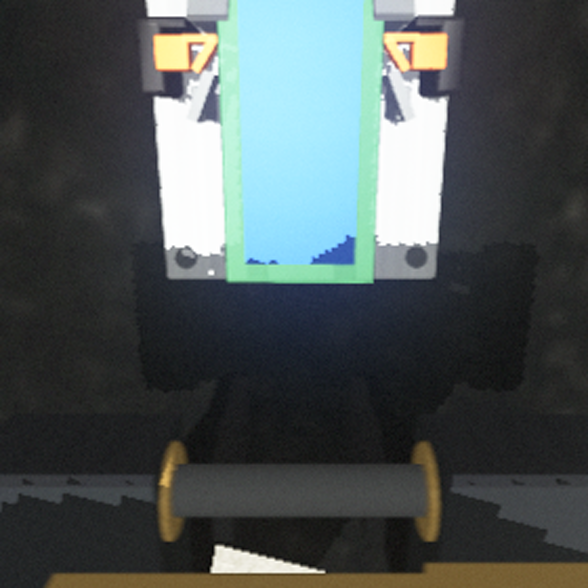

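Run:
```python
from hd import *
st=ctrl.get_state()
w=ray("wrist",[((228+.5)/2.1-.5+180,(282.5)/2.1-.5+50),((373+.5)/2.1-.5+180,(282.5)/2.1-.5+50)],.045,st)
print(1000*(w-O)@H)
```

```text
[[-76.4352  29.9738  45.    ]
 [-76.3761 -27.1455  45.    ]]
```

Emit:
{"op": "drive_tool", "data": {
  "motion": [
    [[0,0,2],[0,0,0],-1],
    [[0,0,2],[0,0,0],-1],
    [[0,0,1.5],[0,0,0],-1],
    [[0,0,0.7],[0,0,0],-1],
    [[0,0,0],[0,0,0],-1],
    [[0,0,0],[0,0,0],-1],
    [[0,0,0],[0,0,0],-1]
  ]
}}

```text
time: 13.78
position: [0.4885, -0.1978, 0.1124]
tool_rot: [3.107, 0.457, 0.002]
ft_force: [-1.5, 0.2, -0.4]
grip_width: 0.004
grip_force: 0.0
```

```bash
python3 hd.py
```

```text
holder-frame tool mm [-101.0479    0.8674  112.4135] yaw err -0.0019741504086536465 tool z [ 0.0011 -0.0008 -1.    ] F [-1.3376  0.6213 -0.365 ] t 13.775 grip 0.004006151216931814 0.0
```

Emit:
{"op": "drive_tool", "data": {
  "motion": [
    [[0.3,-0.05,0.1],[0,0,0],-1],
    [[0.5,0,0],[0,0,0],-1],
    [[0.5,0,0],[0,0,0],-1],
    [[0.5,0,0],[0,0,0],-1],
    [[0.5,0,0],[0,0,0],-1],
    [[0,0,0],[0,0,0],-1]
  ]
}}

```text
time: 14.52
position: [0.5092, -0.1911, 0.1106]
tool_rot: [3.108, 0.457, -0.004]
ft_force: [-4.6, -0.4, 4.1]
grip_width: 0.002
grip_force: 2.4
```

```bash
python3 hd.py
```

```text
holder-frame tool mm [-79.294    1.3408 110.6304] yaw err -0.018945919756921774 tool z [-0.0026 -0.0007 -1.    ] F [-4.5419  0.9676  4.0722] t 14.525 grip 0.001631015483265349 2.3742996901273727
```

Emit:
{"op": "drive_tool", "data": {
  "motion": [
    [[0.2,0,-0.08],[0,0,0],-1],
    [[0.5,0,0],[0,0,0],-1],
    [[0.5,0,0],[0,0,0],-1],
    [[0.5,0,0],[0,0,0],-1],
    [[0.5,0,0],[0,0,0],-1],
    [[0,0,0],[0,0,0],-1]
  ]
}}

```text
time: 15.28
position: [0.5319, -0.1837, 0.1117]
tool_rot: [-3.108, -0.459, -0.002]
ft_force: [-0.6, -1.2, -0.7]
grip_width: 0.002
grip_force: 0.3
```

```bash
python3 hd.py
```

```text
holder-frame tool mm [-55.3894   1.8713 111.6554] yaw err 0.035517160366948096 tool z [ 0.0014  0.0004 -1.    ] F [-0.8852 -0.9528 -0.6985] t 15.275 grip 0.002236288342190599 0.2560567273758352
```

Emit:
{"op": "drive_tool", "data": {
  "motion": [
    [[0.5,0,0],[0,0,0],-1],
    [[0.5,0,0],[0,0,0],-1],
    [[0.5,0,0],[0,0,0],-1],
    [[0.5,0,0],[0,0,0],-1],
    [[0.5,0,0],[0,0,0],-1],
    [[0.5,0,0],[0,0,0],-1],
    [[0.5,0,0],[0,0,0],-1],
    [[0.4,0,0],[0,0,0],-1],
    [[0,0,0],[0,0,0],-1]
  ]
}}

```text
time: 16.4
position: [0.5691, -0.1725, 0.1117]
tool_rot: [-3.108, -0.458, -0.002]
ft_force: [-1.4, -0.0, -0.7]
grip_width: 0.003
grip_force: 0.4
```

```bash
python3 hd.py
```

```text
holder-frame tool mm [-16.594    1.8338 111.6673] yaw err 0.022575795435425018 tool z [ 0.0013  0.0002 -1.    ] F [-1.3281  0.3851 -0.6541] t 16.4 grip 0.0027195963945584067 0.3697135881520808
```

Now the ejector zone; small steps.

Emit:
{"op": "drive_tool", "data": {
  "motion": [
    [[0.3,0,0],[0,0,0],-1],
    [[0.3,0,0],[0,0,0],-1],
    [[0.3,0,0],[0,0,0],-1],
    [[0.3,0,0],[0,0,0],-1],
    [[0.3,0,0],[0,0,0],-1],
    [[0,0,0],[0,0,0],-1],
    [[0,0,0],[0,0,0],-1]
  ]
}}

```text
time: 17.27
position: [0.5822, -0.1688, 0.1111]
tool_rot: [-3.108, -0.457, 0.002]
ft_force: [-3.9, -0.8, -1.4]
grip_width: 0.004
grip_force: 2.5
```

```bash
python3 hd.py
```

```text
holder-frame tool mm [ -2.9428   1.6033 111.1328] yaw err -0.016324290278347253 tool z [-0.0013 -0.0001 -1.    ] F [-4.0198  0.345  -1.3913] t 17.275 grip 0.004007476813320648 2.524365708231926
```

Emit:
{"op": "drive_tool", "data": {
  "motion": [
    [[0.2,0,0],[0,0,0],-1],
    [[0.2,0,0],[0,0,0],-1],
    [[0.2,0,0],[0,0,0],-1],
    [[0,0,0],[0,0,0],-1],
    [[0,0,0],[0,0,0],-1]
  ]
}}

```text
time: 17.9
position: [0.5887, -0.1668, 0.1117]
tool_rot: [3.108, 0.458, 0.001]
ft_force: [-3.5, -1.7, -0.3]
grip_width: 0.007
grip_force: 1.8
```

```bash
python3 hd.py
```

```text
holder-frame tool mm [  3.8695   1.6416 111.7024] yaw err 0.002291648413913786 tool z [ 0.0007 -0.0001 -1.    ] F [-3.8731 -0.5964 -0.3474] t 17.9 grip 0.0073949990360157114 1.8090425245463848
```

Emit:
{"op": "drive_tool", "data": {
  "motion": [
    [[0.1,0,0],[0,0,0],-1],
    [[0,0,0],[0,0,0],-1],
    [[0,0,0],[0,0,0],-1]
  ]
}}

```text
time: 18.27
position: [0.5893, -0.1667, 0.1115]
tool_rot: [3.108, 0.457, -0.001]
ft_force: [-3.6, -1.9, -0.7]
grip_width: 0.004
grip_force: 2.3
```

Emit:
{"op": "drive_tool", "data": {
  "motion": [
    [[0.1,0,0],[0,0,0],-1],
    [[0,0,0],[0,0,0],-1],
    [[0,0,0],[0,0,0],-1]
  ]
}}

```text
time: 18.65
position: [0.5895, -0.1668, 0.1112]
tool_rot: [3.108, 0.457, -0.003]
ft_force: [-6.2, -2.8, -1.0]
grip_width: 0.003
grip_force: 3.1
```

```bash
python3 hd.py
python3 - <<'E'
from h import *
im=ctrl.get_image("wrist");hsv=cv2.cvtColor(np.ascontiguousarray(im),cv2.COLOR_RGB2HSV)
m=cv2.inRange(hsv,(5,150,150),(20,255,255));n,l,s,c=cv2.connectedComponentsWithStats(m)
print([(list(s[i]),) for i in range(1,n) if s[i][4]>20])
E
```

```text
holder-frame tool mm [  4.6523   1.4315 111.1696] yaw err -0.0256303373986212 tool z [-0.002  -0.0005 -1.    ] F [-6.7856 -0.9182 -0.9584] t 18.65 grip 0.003220488952823898 3.0734725669026375
[([np.int32(250), np.int32(231), np.int32(36), np.int32(16), np.int32(312)],), ([np.int32(360), np.int32(231), np.int32(36), np.int32(16), np.int32(344)],)]
```

Emit:
{"op": "drive_tool", "data": {
  "motion": [
    [[-0.4,0,0],[0,0,0],-1],
    [[-0.6,0,0],[0,0,0],-1],
    [[-1,0,0],[0,0,0],-1],
    [[-3,0,0],[0,0,0],-1],
    [[-4,0,0],[0,0,0],-1],
    [[-2,0,-3],[0,0,0],-1],
    [[0,0,-3],[0,0,0],-1],
    [[0,0,0],[0,0,0],-1],
    [[0,0,0],[0,0,0],-1]
  ]
}}

```text
time: 19.82
position: [0.485, -0.1978, 0.1714]
tool_rot: [3.108, 0.458, 0.001]
ft_force: [-0.3, 0.5, 0.1]
grip_width: 0.005
grip_force: 0.0
```

Run:
```python
from hd import *
st=tool();im=np.ascontiguousarray(ctrl.get_image("wrist"));hsv=cv2.cvtColor(im,cv2.COLOR_RGB2HSV)
cv2.imwrite("pics/w6.png",im[:,:,::-1])
def comps(r,z,nm,k=20):
    m=cv2.inRange(hsv,*r);n,l,s,c=cv2.connectedComponentsWithStats(m)
    for i in range(1,n):
        if s[i][4]>k:
            x,y,w,h=s[i][:4];q=ray("wrist",[(x-.5,y-.5),(x+w-.5,y+h-.5)],z,st);print(nm,s[i],(1000*(q-O)@H)[:,:2].round(1).tolist())
comps(((5,150,150),(20,255,255)),.047,"orange")
comps(((98,80,80),(120,255,255)),.047,"blue",200)
comps(((50,40,60),(85,255,255)),.046,"green",100)
```

```text
holder-frame tool mm [-104.4274    1.8892  171.3967] yaw err 0.014351769537787417 tool z [ 0.0005 -0.0003 -1.    ] F [-0.1924  0.567   0.132 ] t 19.825 grip 0.00533117400698055 0.0
orange [372  59  16  18  46] [[13.1, -32.7], [1.4, -44.9]]
orange [259  60  13  17  30] [[12.5, 47.4], [1.3, 38.8]]
orange [363  63   9  13  28] [[10.6, -26.5], [2.0, -33.3]]
blue [ 292    0   63   47 2898] [[48.9, 22.8], [20.8, -20.4]]
blue [   0   39   86  165 7612] [[25.7, 226.5], [-95.9, 198.5]]
green [ 282    0   82   60 1408] [[49.3, 29.6], [12.6, -27.2]]
green [   0   19  106  198 4156] [[38.1, 223.2], [-107.9, 185.5]]
```

Run:
```python
from hd import *
import json
def noses(im,st,f=1,o=(0,0)):
    hsv=cv2.cvtColor(im,cv2.COLOR_BGR2HSV)
    m=cv2.inRange(hsv,(3,70,90),(24,255,255))
    v,u=np.nonzero(m);p=(np.c_[u,v]+.5)/f-.5+o
    q=(1000*(ray("wrist",p,.047,st)-O)@H)[:,:2]
    k=(q[:,0]>-3)&(q[:,0]<18)&(abs(q[:,1])<55);q=q[k]
    L=np.sort(q[q[:,1]>0][:,1]);Rr=np.sort(q[q[:,1]<0][:,1])[::-1]
    print(len(L),L[:3*f*f//1|1][[0,-1]],len(Rr),Rr[:3][[0,-1]], "gap",L[0]-Rr[0])
st1={k:np.array(v) for k,v in json.load(open("w1.json")).items()}
noses(cv2.imread("pics/w1raw.png"),st1)
st=ctrl.get_state();noses(cv2.imread("pics/w6.png"),st)
st5=dict(st);st5["position"]=O+H@np.array([-.1004,.0015,.1738]);noses(cv2.imread("pics/w5.png"),st5,2,(180,50)) if 0 else None
im=cv2.imread("pics/w5.png");im=cv2.resize(im,(280,280),interpolation=cv2.INTER_AREA);noses(im,st5,1,(180,50))
```

```text
95 [24.553  25.7052] 60 [-22.6852 -22.7302] gap 47.23820716714148
478 [25.3847 25.4302] 510 [-21.3709 -21.4196] gap 46.75558350753768
167 [30.3052 30.3623] 212 [-27.4914 -27.5515] gap 57.796561800440514
```

Free catches measured 47.2 mm apart, now 46.8 mm; with the plate passing they were 57.8 mm. Both have snapped out, the plate's rear edge is at the lock line, and the robot is clear.

```bash
python3 -c "
from bench import ctrl
print(ctrl.close_job())"
```

```text
the job is handed in; nothing more can be done
None
```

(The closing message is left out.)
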